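# Ready the coffee hopper: tray home, lid held half open

## Task

Get the bench hopper ready for a refill: bring the empty catch tray between its guide rails under the hopper, handle outwards, and push it fully home against the stop bar. Only then lift the hopper's lid and hold it half open, at 45 degrees; it falls shut by itself, so finish while you are still holding it there with the gripper, standing still. Leave the other things on the bench where they are.

Things in the scene. Friction and masses are not known exactly. Their poses are not given: they have to be found in the camera images.
- hopper: Stainless bean hopper on four legs (14 mm square, at x +-85, y +-72), fixed to the bench, placed and turned differently each time. Origin on the bench under its centre; the tray's origin comes here when home. z up; -x: side of the lid's handle, towards the robot; +y: the way the tray is pushed in. Rim 170 (x) by 160 (y) mm, top at z 160; underside at z 74: the headroom.
- guide_mouth (a point): Point on the bench midway between the two dark steel guide rails (18 mm high, inner faces at hopper x +-65 mm) where their straight part begins, at hopper y = -100 mm. From here to y = -142 they flare out to x = +-95; the other way they run under the hopper to the stop bar, whose face is at hopper y = +71 mm.
- tray: Loose aluminium pan 120 (x) by 140 (y) by 45 (z) mm, 4 mm walls, 0.3 to 0.6 kg. Origin: centre of its underside. Black handle, 14 mm wide (x), 12 mm thick, middle at z 38, sticks out of the -y wall from y -70 to -180. Starts outside the guides' flared mouth, +y end roughly towards it. Home: origin on the hopper's, y axes in line, +y wall at the stop bar, 5 mm play to each rail.
- tray_grip (a point): Point in the middle of the tray handle's thickness, at tray x = 0, y = -155, z = 38 mm. With the tray home it lies 75 mm outside the hopper's rim.
- lid (a joint): Angle of the hopper's lid in rad: 0 shut, growing as it opens; 0.785 is 45 degrees. Its stop is at 1.4, so it never stays open by itself: it falls shut from any angle when let go. Lid: steel sheet 178 (x) by 168 (y) by 4 mm, 0.35 to 0.6 kg.
- lid_handle (a point): Middle of the lid's bar handle: round steel bar 12 mm thick, 96 mm long along hopper y, on two 8 mm struts at its ends that slant up from the lid's free edge. Shut, it is at hopper x -110, y 0, z 196 mm, 22 mm in front of the free edge and 32 mm above the lid. It lies 200 mm from the hinge axis along the lid and 36 mm off the lid's underside plane, and rides an arc about the hinge.
- lid_hinge (a point): Point on the lid's hinge axis, fixed to the hopper, at hopper x = +90, y = 0, z = 160 mm. The axis runs along the hopper's y; the lid's -x edge swings up and over towards +x.
- tin: Bystander: closed round tin, 84 mm across, 110 mm high, beyond the work. Origin: centre of its underside.
- weight: Bystander: small brass weight, 40 mm across, 45 mm high, on the robot's side of the hopper. Origin: centre of its underside.
- carton: Bystander: cardboard carton 110 by 150 by 90 mm, to the left of the hopper. Origin: centre of its underside.
- scoop: Bystander: steel scoop about 200 mm long, 65 mm wide, 40 mm high, to the left on the robot's side. Origin: on the bench, where its handle runs along its -x and its bowl along +x.

How it is judged:
By the outcome, as a careful person would: the job done as asked, in the order asked, and still so for the second after the job is handed in, while the arm keeps its last pose, push and grip.
It also fails if it takes over 51 s, if anything falls off the work surface, if the arm or the gripper's body presses on something with over 40 N, if the wrist force passes 120 N, or if a joint passes its speed limit or range.

## Robot

A 7-joint arm with a two-finger parallel gripper is mounted at the origin on the work surface. World frame = base frame: x ahead of the robot, y to its left, z up, the work surface at z = 0. Lengths are in m, angles in rad, forces in N, time in s.
With the tool pointing down it reaches from about 0.425 to 0.925 m from the base axis. Payload 6.8 kg.
Tool frame: the origin (TCP) lies on the front face of the gripper's body, between the roots of the fingers; the fingertips stand 73 mm ahead of it and the grasp point (between the pads) lies 54 mm ahead of it (tcp_to_tips is the distance from the TCP to the fingertips, in m); z points along the fingers, x is the direction in which the jaws open and shut, and the axes are right-handed (so a half turn about z gives the same grasp; the last joint's range is limited). The gripper opens to 85 mm and grips with 20 to 120 N. Pads are 22 mm wide; open, the fingers measure 114 mm over their backs; the gripper's body (76 mm by 85 mm) begins 54 mm behind the grasp point. The pads swing forward as they close: fully open they stand 13 mm farther back than shut.
Start: joints at [0.995, 0.477, 0.022, 1.555, -0.011, 1.109, -0.083], TCP at [0.304, -0.602, 0.304] pointing down, gripper open.
Joint ranges: [-2.96, 2.96], [-0.34, 2.1], [-1.41, 1.46], [0.24, 2.44], [-1.37, 4.51], [0.17, 1.92], [-2.96, 2.96]. Speed limits (rad/s): [2.39, 2.39, 3.14, 3.14, 3.14, 3.14, 3.14].

## Interface

Orientations are given as a unit quaternion [w, x, y, z].
In Python, from station import get_obs, read_camera, hand_in, look_for, silhouettes, tcp_to_tips gives the robot as it stands. The module is installed in compiled form; this text tells all that it offers.
- The arm moves only by the tool apply_moves, never from a script. Its argument "moves" is a list of rows, each a list of 3 entries, a list of its own where there are three numbers: the shift along the tool's x, y, z in units of 25 mm (1.0 is 25 mm), then the turn, a rotation vector about the tool's x, y, z in units of 10 degrees (1.0 is 10 degrees), then the gripper's target within -1 to 1 (fully open at 1, half-way at 0, shut at -1). In form: [[[dx, dy, dz], [rx, ry, rz], jaw], ...]. A call has 1 to 20 rows; each row is the pose to reach, as a shift and turn from the pose commanded when the call began, along the tool's axes at that moment; what a row does not reach only later rows make up. A row lasts 1/8 s, in which the tool goes at most 62.5 mm and 10.7 degrees, less where a joint would pass 70% of its speed; a pose out of reach is approached as far as the arm can. A call with a gripper value outside its range is refused whole. The fingers move at their own pace and stop on an object; "force" is the grip in N (left out, the last holds). Time passes only in rows, so rows that repeat a pose let the fingers close. It gives the time, the measured TCP pose, the force and the opening at its end, in the units of the state.
- get_obs(): the state, without advancing time (a new reading comes with each control period).
- read_camera(name): name is "side" or "top" or "wrist"; returns a dict with "color" (480x640x3 uint8, red, green, blue), "mtx" (3x3 intrinsics, pixels), "k1" (the pictures are not rectified: a ray, as slopes to the right and down, at radius r is drawn at 1 + k1 r^2 times it, then the intrinsics apply), "eye" and "rotation" of the camera in the world; the wrist camera has in their place "hand_eye" (4x4, takes a point from camera to tool coordinates, whose origin is the TCP and whose axes are the tool frame's). Camera axes: x right, y up, looking along -z (the intrinsics and any distortion apply to the point x, -y, -z); pixel columns grow to the right and rows downward; lengths in m; the calibration is good to about 2 mm. A picture is of the moment at which its call begins: read the wrist's pose just before it. There is no depth.
- hand_in(): hands the job in, once; it reports no verdict.
Trained networks look in the newest picture that a camera, given by its name, has taken for a name from the list of things; names that differ only in an ending like _2 or _b are one class to them, and where a whole thing is asked for, a point or a joint stands for the part that bears it (a point fixed in the world has none). Each returns a list of dicts, best first, with "conf" (0 to 1); they miss things now and then, are a little off and sometimes report something else, mostly with a low value. They report only what shows in the picture. A call takes as long as a camera call.
- look_for(camera, query): "pixel" ([row, column] in pixels, amid what is visible of it).
- silhouettes(camera, query): "mask" (480x640 bool, what is visible of it) and "pixel" ([row, column] in pixels, amid what is visible of it).
The state is a dict: "t": time; "q": joint angles; "joint_vel": joint speeds; "joint_torque": joint torques, N m; "eef_pos": TCP position; "tool_rot": TCP orientation; "contact_force": force on the tool from outside, world axes, zero at the start; "torque": the same for the moment, N m; "gripper_width": opening from 0.0 (shut) to 1.0 (fully open).
Only numpy, scipy, OpenCV 4.12 (cv2) and the standard library are available. Lean on these libraries where they do the work, as an engineer would, in place of code of your own. Each camera call takes 0.05 s, during which the arm holds its last target.

## Working session

There is one attempt and no reset: what is moved stays moved. The work goes in short steps, Python scripts to look and compute and a tool call to move; the robot and the scene stay as the last step left them, time stands still between calls to the robot, and variables do not carry over. Pictures are saved under pics/ and viewed, and the job is handed in when it is done.

Besides the shell and the picture viewer there is one more tool, called after "Call:" in YAML: its name, and indented under it one key for each argument. apply_moves: Moves the arm, as the interface text tells. Its arguments: {"type":"object","properties":{"moves":{"type":"array"},"force":{"type":"number"}},"required":["moves"]}

```bash
ls; mkdir -p pics
python3 - <<'E'
from station import *
import cv2,numpy as np
o=get_obs();print({k:np.round(v,3).tolist() for k,v in o.items()},tcp_to_tips)
for n in ["side","top","wrist"]:
    c=read_camera(n);cv2.imwrite(f"pics/{n}0.png",c["color"][...,::-1])
    print(n,{k:np.round(v,4).tolist() for k,v in c.items() if k!="color"})
    for q in ["hopper","tray","lid","tin","weight","carton","scoop","tray_grip","lid_handle","lid_hinge","guide_mouth"]:
        try:
            r=look_for(n,q);print(q,[(np.round(d["pixel"]).tolist(),round(d["conf"],2)) for d in r][:2])
        except Exception as e: print(q,e)
print(get_obs()["t"])
E
```

```text
pics
{'t': 0.0, 'q': [0.995, 0.478, 0.022, 1.556, -0.012, 1.109, -0.083], 'joint_vel': [0.001, -0.002, 0.001, -0.001, 0.003, 0.001, -0.002], 'joint_torque': [-0.0, -59.645, 1.608, -28.12, 0.013, 0.009, -0.0], 'eef_pos': [0.304, -0.602, 0.303], 'tool_rot': [-0.0, 0.852, -0.524, -0.001], 'contact_force': [0.141, -0.025, -0.462], 'torque': [0.016, -0.045, 0.064], 'gripper_width': 1.0} 0.0726
side {'mtx': [[433.2529, 0.0, 321.4436], [0.0, 433.2529, 245.1061], [0.0, 0.0, 1.0]], 'k1': -0.0781, 'eye': [0.17, 0.7678, 0.8688], 'rotation': [-0.236, -0.0973, 0.3915, 0.884]}
hopper [([254.0, 299.0], 0.72), ([268.0, 298.0], 0.57)]
tray [([241.0, 359.0], 0.77)]
lid [([254.0, 300.0], 0.97)]
tin [([220.0, 264.0], 0.76)]
weight [([341.0, 353.0], 0.93)]
carton [([369.0, 198.0], 0.62)]
scoop [([419.0, 277.0], 0.66)]
tray_grip [([241.0, 355.0], 0.78)]
lid_handle [([256.0, 296.0], 0.76)]
lid_hinge [([268.0, 297.0], 0.84)]
guide_mouth [([268.0, 297.0], 0.6)]
top {'mtx': [[515.4875, 0.0, 318.8868], [0.0, 515.4875, 243.7612], [0.0, 0.0, 1.0]], 'k1': 0.0504, 'eye': [0.4403, 0.0763, 1.3271], 'rotation': [0.7079, 0.0349, -0.0435, -0.7041]}
hopper [([238.0, 289.0], 0.75), ([263.0, 386.0], 0.53)]
tray [([260.0, 383.0], 0.97)]
lid [([239.0, 284.0], 0.57)]
tin [([175.0, 337.0], 0.83)]
weight [([323.0, 257.0], 0.47)]
carton [([218.0, 160.0], 0.88)]
scoop [([304.0, 160.0], 0.68), ([261.0, 382.0], 0.63)]
tray_grip [([262.0, 384.0], 0.93)]
lid_handle [([236.0, 283.0], 0.62), ([261.0, 386.0], 0.41)]
lid_hinge [([239.0, 287.0], 0.77)]
guide_mouth [([236.0, 286.0], 0.88)]
wrist {'mtx': [[377.977, 0.0, 317.2427], [0.0, 377.977, 239.7557], [0.0, 0.0, 1.0]], 'k1': -0.0539, 'hand_eye': [[1.0, -0.0003, -0.0003, -0.0002], [-0.0004, -0.9473, -0.3204, -0.0817], [-0.0002, 0.3204, -0.9473, -0.0715], [0.0, 0.0, 0.0, 1.0]]}
hopper []
tray []
lid []
tin []
weight []
carton []
scoop []
tray_grip []
lid_handle []
lid_hinge []
guide_mouth []
1.8
```

View pics/top0.png

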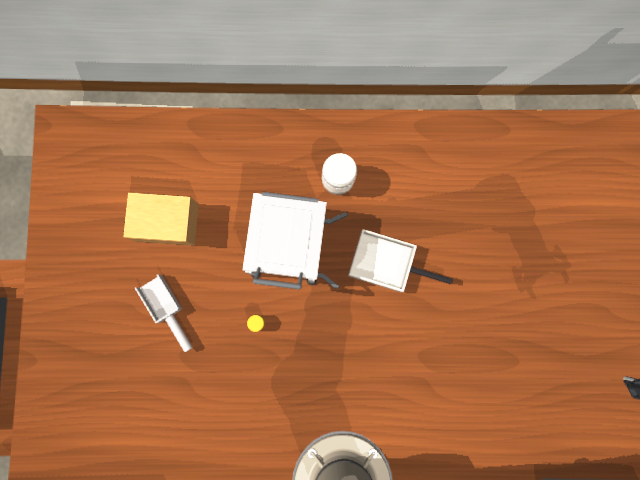

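View pics/side0.png

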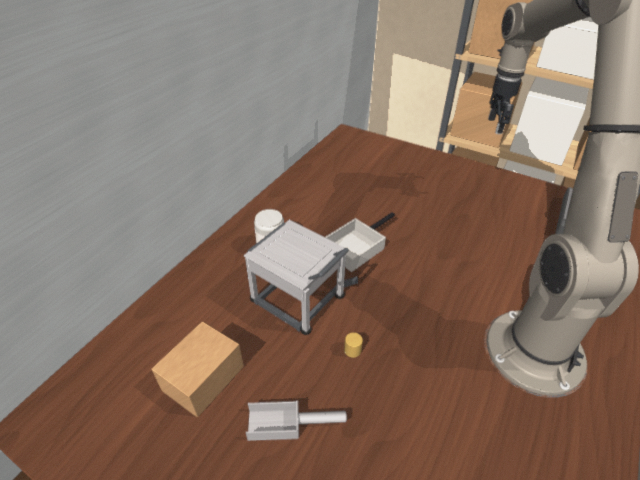

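Run:
```python
import cv2
a=cv2.imread("pics/top0.png")[150:370,200:500]
cv2.imwrite("pics/top0z.png",cv2.resize(a,None,fx=2.66,fy=2.66,interpolation=cv2.INTER_CUBIC))
a=cv2.imread("pics/side0.png")[180:390,230:480]
cv2.imwrite("pics/side0z.png",cv2.resize(a,None,fx=2.8,fy=2.8,interpolation=cv2.INTER_CUBIC))
```

```text
(no output)
```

View pics/top0z.png

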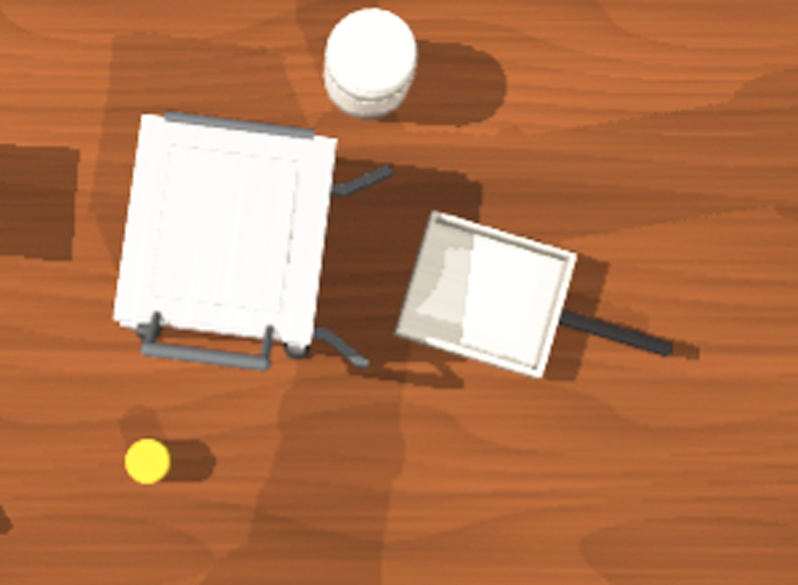

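View pics/side0z.png

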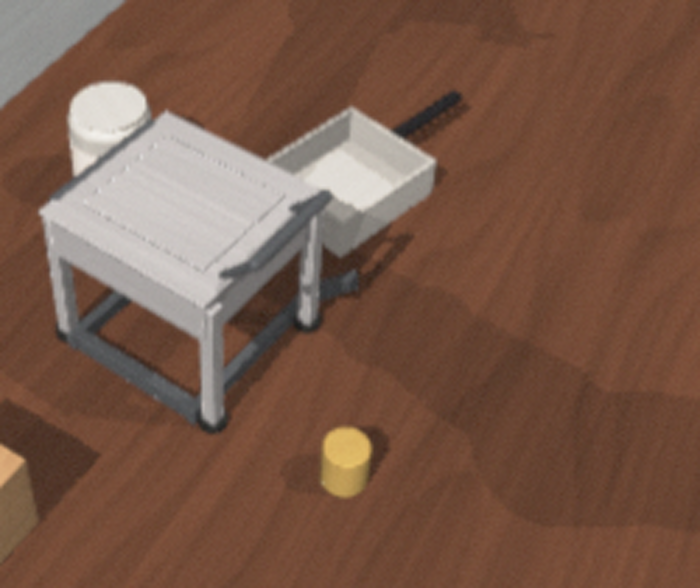

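```bash
cat > h.py <<'E'
import numpy as np,cv2
from scipy.spatial.transform import Rotation as R
from scipy.optimize import least_squares
def rot(q): return R.from_quat([q[1],q[2],q[3],q[0]])
CAM={"side":dict(f=433.2529,c=(321.4436,245.1061),k1=-.0781,eye=[0.17,0.7678,0.8688],q=[-0.236,-0.0973,0.3915,0.884]),
"top":dict(f=515.4875,c=(318.8868,243.7612),k1=.0504,eye=[0.4403,0.0763,1.3271],q=[0.7079,0.0349,-0.0435,-0.7041])}
def projc(P,f,c,k1):
    u=P[...,0]/-P[...,2]; v=-P[...,1]/-P[...,2]; s=1+k1*(u*u+v*v)
    return np.stack([f*u*s+c[0],f*v*s+c[1]],-1)
def proj(n,P):
    C=CAM[n]; return projc(rot(C["q"]).inv().apply(np.atleast_2d(P)-C["eye"]),C["f"],C["c"],C["k1"])
def ray(n,px):
    C=CAM[n]; d=(np.array(px,float)-C["c"])/C["f"]; u=d.copy()
    for _ in range(20): u=d/(1+C["k1"]*(u@u))
    return np.array(C["eye"]),rot(C["q"]).apply([u[0],-u[1],-1])
def atz(n,px,z):
    e,d=ray(n,px); return e+d*(z-e[2])/d[2]
def T(p,l):
    c,s=np.cos(p[2]),np.sin(p[2]); l=np.atleast_2d(l)
    return np.c_[c*l[:,0]-s*l[:,1]+p[0],s*l[:,0]+c*l[:,1]+p[1],l[:,2]]
def fit(obs,p0):
    def f(p): return np.concatenate([(proj(n,T(p,l))[0]-px) for n,l,px in obs])
    r=least_squares(f,p0,loss="soft_l1",f_scale=1.5); return r.x,np.round(f(r.x).reshape(-1,2),1)
E
python3 - <<'E'
from h import *
tz=lambda x,y:(x/2.66+200-.3,y/2.66+150-.3)
sz=lambda x,y:(x/2.8+230-.3,y/2.8+180-.3)
X=[(89,84),(89,-84),(-89,-84),(-89,84)]
H=[("top",(89,84,164),tz(141,114)),("top",(89,-84,164),tz(338,140)),("top",(-89,-84,164),tz(311,348)),("top",(-89,84,164),tz(114,320)),
("top",(-110,48,196),tz(145,350)),("top",(-110,-48,196),tz(268,364)),
("side",(89,84,164),sz(44,212)),("side",(89,-84,164),sz(167,112)),("side",(-89,84,164),sz(205,303)),
("side",(-110,48,196),sz(225,274)),("side",(-110,-48,196),sz(327,199))]
H=[(n,np.array(l)/1000,np.array(p)) for n,l,p in H]
for n,l,p in H: print(n,l,atz(n,p,l[2]).round(3))
hp,r=fit(H,[.45,.1,0]);print("hopper",hp.round(4),np.degrees(hp[2]));print(r.tolist())
t=[("top",(60,70,45),tz(433,211)),("top",(60,-70,45),tz(577,256)),("top",(-60,-70,45),tz(541,377)),("top",(-60,70,45),tz(396,334)),
("top",(0,-180,38),tz(671,349)),("side",(60,-70,45),sz(352,107)),("side",(-60,-70,45),sz(436,161)),("side",(-60,70,45),sz(338,210)),("side",(0,-180,38),sz(457,97))]
t=[(n,np.array(l)/1000,np.array(p)) for n,l,p in t]
for n,l,p in t: print(n,l,atz(n,p,l[2]).round(3))
tp,r=fit(t,[.45,-.1,0]);print("tray",tp.round(4),np.degrees(tp[2]));print(r.tolist())
print("tray in hopper",T([0,0,-hp[2]],[tp[0]-hp[0],tp[1]-hp[1],0]))
print("grip",T(tp,[0,-.155,.038]),"grip home",T(hp,[0,-.155,.038]),"lid handle",T(hp,[-.11,0,.196]),"hinge",T(hp,[.09,0,.16]))
print("weight",atz("top",(255,323),.045),"tin",atz("top",(339.5,170),.11))
E
```

```text
top [0.089 0.084 0.164] [0.687 0.214 0.164]
top [ 0.089 -0.084  0.164] [0.665 0.045 0.164]
top [-0.089 -0.084  0.164] [0.487 0.067 0.164]
top [-0.089  0.084  0.164] [0.509 0.234 0.164]
top [-0.11   0.048  0.196] [0.483 0.204 0.196]
top [-0.11  -0.048  0.196] [0.472 0.103 0.196]
side [0.089 0.084 0.164] [0.679 0.214 0.164]
side [ 0.089 -0.084  0.164] [0.662 0.05  0.164]
side [-0.089  0.084  0.164] [0.51  0.233 0.164]
side [-0.11   0.048  0.196] [0.496 0.224 0.196]
side [-0.11  -0.048  0.196] [0.467 0.111 0.196]
hopper [ 0.5864  0.1408 -0.1263] -7.234229106092334
[[0.7, 0.7], [-0.6, 0.6], [-0.7, -0.4], [-0.6, 0.3], [0.7, -0.1], [-2.0, 0.4], [-1.8, -1.2], [0.1, -1.0], [-0.2, 0.8], [10.5, -4.2], [-0.7, -1.6]]
top [0.06  0.07  0.045] [ 0.621 -0.048  0.045]
top [ 0.06  -0.07   0.045] [ 0.579 -0.184  0.045]
top [-0.06  -0.07   0.045] [ 0.466 -0.148  0.045]
top [-0.06   0.07   0.045] [ 0.505 -0.013  0.045]
top [ 0.    -0.18   0.038] [ 0.493 -0.272  0.038]
side [ 0.06  -0.07   0.045] [ 0.577 -0.18   0.045]
side [-0.06  -0.07   0.045] [ 0.463 -0.145  0.045]
side [-0.06   0.07   0.045] [ 0.518 -0.028  0.045]
side [ 0.    -0.18   0.038] [ 0.488 -0.263  0.038]
tray [ 0.5433 -0.0983 -0.2988] -17.12118395105561
[[0.3, -0.1], [-0.3, -0.4], [-0.3, 0.1], [0.2, -0.7], [-0.5, 1.0], [-0.4, -0.8], [-0.3, -0.9], [1.3, 4.5], [0.2, -1.4]]
tray in hopper [[-0.01260522 -0.24261351  0.        ]]
grip [[ 0.49768041 -0.24643362  0.038     ]] grip home [[ 0.56684912 -0.01297381  0.038     ]] lid handle [[0.47724328 0.15464418 0.196     ]] hinge [[0.67565121 0.129459   0.16      ]]
weight [0.38670519 0.21676995 0.045     ] tin [0.75529192 0.01289391 0.11      ]
```

```bash
cat >> h.py <<'E'
HP=np.array([.5864,.1408,-.1263]); TP=np.array([.5433,-.0983,-.2988])
def toolR(yaw,tilt): # tool x = at yaw, z down, then tilt about tool x
    x=np.array([np.cos(yaw),np.sin(yaw),0]); z=np.array([0,0,-1.]); y=np.cross(z,x)
    return R.from_matrix(np.c_[x,y,z])*R.from_rotvec([tilt,0,0])
def tcp_for(g,Rt): return np.asarray(g).ravel()-Rt.apply([0,0,.054])
def units(pos,Rt,o):
    R0=rot(o["tool_rot"]); return (R0.inv().apply(pos-o["eef_pos"])/.025).round(2).tolist(),(np.degrees((R0.inv()*Rt).as_rotvec())/10).round(2).tolist()
E
python3 - <<'E'
from h import *
from station import get_obs
o=get_obs()
g=T(TP,[0,-.155,.038]); Rt=toolR(TP[2],np.radians(30)); p=tcp_for(g,Rt)
for b in (.09,.0): print(units(p-Rt.apply([0,0,b]),Rt,o), p-Rt.apply([0,0,b]))
E
```

```text
([-7.15, -11.32, 5.65], [2.84, -1.21, -4.5]) [ 0.47647719 -0.31524173  0.16270766]
([-8.45, -12.57, 8.77], [2.84, -1.21, -4.5]) [ 0.48972401 -0.27223566  0.08476537]
```

Call:
apply_moves:
  moves:
    - [[-1.2,-1.9,0.9],[0.5,-0.2,-0.75],1]
    - [[-2.4,-3.8,1.9],[0.95,-0.4,-1.5],1]
    - [[-3.6,-5.7,2.8],[1.4,-0.6,-2.25],1]
    - [[-4.8,-7.6,3.8],[1.9,-0.8,-3],1]
    - [[-6,-9.5,4.7],[2.4,-1,-3.75],1]
    - [[-7.15,-11.3,5.65],[2.84,-1.21,-4.5],1]
    - [[-7.15,-11.3,5.65],[2.84,-1.21,-4.5],1]
    - [[-7.15,-11.3,5.65],[2.84,-1.21,-4.5],1]
    - [[-7.15,-11.3,5.65],[2.84,-1.21,-4.5],1]

```text
t: 2.92
eef_pos: [0.4756, -0.3174, 0.1633]
tool_rot: [-0.255, 0.955, -0.145, 0.039]
contact_force: [0.4, -0.4, 0.2]
gripper_width: 1.006
```

Run:
```python
from h import *
from station import *
o=get_obs();c=read_camera("wrist");cv2.imwrite("pics/w1.png",c["color"][...,::-1])
g=T(TP,[0,-.155,.038]); Rt=toolR(TP[2],np.radians(30)); p=tcp_for(g,Rt)
print(o["t"],o["eef_pos"],o["q"],units(p,Rt,o))
H=c["hand_eye"]
def pw(P):
    q=rot(o["tool_rot"]).inv().apply(np.atleast_2d(P)-o["eef_pos"]); q=(q-H[:3,3])@H[:3,:3]
    return projc(q,377.977,(317.2427,239.7557),-.0539)
for l in [(0,-.155,.044),(.007,-.18,.044),(-.007,-.18,.044),(.06,-.07,.045),(-.06,-.07,.045),(.06,.07,.045),(-.06,.07,.045)]: print(l,pw(T(TP,l)).round())
for l in [(.065,-.1,.018),(-.065,-.1,.018),(.095,-.142,.018),(-.095,-.142,.018)]: print(l,pw(T(HP,l)).round())
```

```text
2.925 [ 0.47557089 -0.31735487  0.16325624] [ 0.99418781  0.62918433 -0.41925997  1.79865967 -0.30899172  0.95484471
  0.53036126] ([0.0, -0.07, 3.66], [0.01, -0.01, -0.01])
(0, -0.155, 0.044) [[318. 250.]]
(0.007, -0.18, 0.044) [[331. 292.]]
(-0.007, -0.18, 0.044) [[307. 292.]]
(0.06, -0.07, 0.045) [[411. 119.]]
(-0.06, -0.07, 0.045) [[225. 120.]]
(0.06, 0.07, 0.045) [[399. -51.]]
(-0.06, 0.07, 0.045) [[236. -51.]]
(0.065, -0.1, 0.018) [[377. -97.]]
(-0.065, -0.1, 0.018) [[228. -77.]]
(0.095, -0.142, 0.018) [[423. -65.]]
(-0.095, -0.142, 0.018) [[197. -34.]]
```

View pics/w1.png

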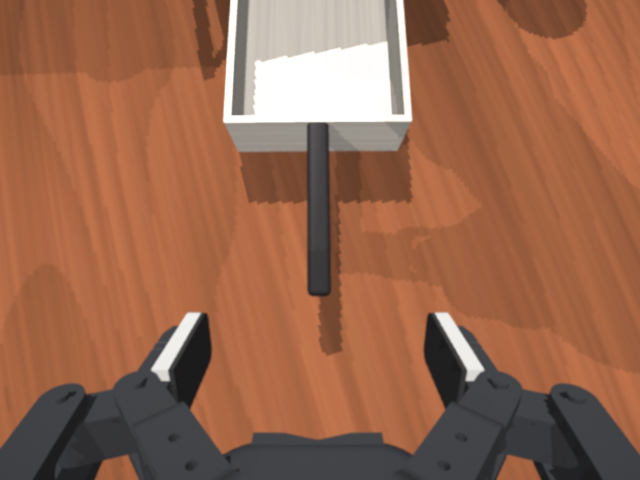

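The wrist view agrees with the fit: handle tip at (318,294), rear wall corners at (225,120) and (411,120), within 2 px of prediction. I'll advance and grip.

Call:
apply_moves:
  moves:
    - [[0,-0.05,1.2],[0,0,0],1]
    - [[0,-0.07,2.4],[0,0,0],1]
    - [[0,-0.07,3.4],[0,0,0],1]
    - [[0,-0.07,3.66],[0,0,0],0.3]
    - [[0,-0.07,3.66],[0,0,0],-1]
    - [[0,-0.07,3.66],[0,0,0],-1]
    - [[0,-0.07,3.66],[0,0,0],-1]
    - [[0,-0.07,3.66],[0,0,0],-1]
    - [[0,-0.07,3.66],[0,0,0],-1]
    - [[0,-0.07,3.66],[0,0,0],-1]
  force: 60

```text
t: 4.22
eef_pos: [0.4901, -0.2713, 0.085]
tool_rot: [-0.256, 0.955, -0.144, 0.039]
contact_force: [-1.2, -2.1, 6.1]
gripper_width: 0.153
```

Run:
```python
from h import *
from station import *
o=get_obs();c=read_camera("wrist");cv2.imwrite("pics/w2.png",c["color"][...,::-1])
# rigid grip: tray pose now = TP. target tray poses (hopper frame)
print(o["t"],o["eef_pos"],o["contact_force"],o["gripper_width"])
def tgt(hx,hy,dyaw=0):
    P=T(HP,[hx,hy,0])[0]; yaw=HP[2]+dyaw
    Q=R.from_euler('z',yaw-TP[2]); t0=np.array([TP[0],TP[1],0])
    pos=P+Q.apply(o["eef_pos"]-t0); return units(pos,Q*rot(o["tool_rot"]),o)
for y in (-.235,-.2,-.15,-.1,-.05,0): print(y,tgt(0,y))
```

```text
4.225 [ 0.49010167 -0.27134584  0.08502558] [-1.23798153 -2.14875655  6.1141377 ] 0.1530930275547015
-0.235 ([1.69, -0.43, 0.25], [0.0, -0.49, -0.86])
-0.2 ([1.45, -1.62, 0.94], [0.0, -0.49, -0.86])
-0.15 ([1.1, -3.33, 1.92], [0.0, -0.49, -0.86])
-0.1 ([0.76, -5.04, 2.91], [0.0, -0.49, -0.86])
-0.05 ([0.41, -6.74, 3.89], [0.0, -0.49, -0.86])
0 ([0.07, -8.45, 4.88], [0.0, -0.49, -0.86])
```

View pics/w2.png

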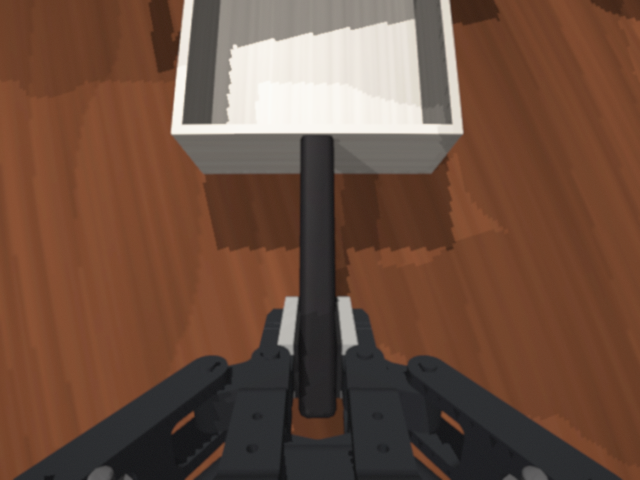

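Handle is between the pads (318,340). Align in front of the mouth, then check.

Call:
apply_moves:
  moves:
    - [[0.5,-0.1,0.05],[0,-0.15,-0.25],-1]
    - [[1.0,-0.2,0.12],[0,-0.3,-0.5],-1]
    - [[1.5,-0.4,0.22],[0,-0.45,-0.8],-1]
    - [[1.69,-0.43,0.25],[0,-0.49,-0.86],-1]
    - [[1.6,-0.9,0.52],[0,-0.49,-0.86],-1]
    - [[1.52,-1.3,0.75],[0,-0.49,-0.86],-1]
    - [[1.52,-1.3,0.75],[0,-0.49,-0.86],-1]
    - [[1.52,-1.3,0.75],[0,-0.49,-0.86],-1]

```text
t: 5.28
eef_pos: [0.5381, -0.2456, 0.0849]
tool_rot: [-0.259, 0.964, -0.061, 0.018]
contact_force: [3.0, 0.5, 2.8]
gripper_width: 0.15
```

Run:
```python
from h import *
from station import *
o=get_obs();c=read_camera("top");
print(o["t"],o["eef_pos"],o["contact_force"],o["gripper_width"])
a=c["color"][160:320,230:470,::-1]
cv2.imwrite("pics/t3.png",cv2.resize(a,None,fx=3.3,fy=3.3,interpolation=cv2.INTER_CUBIC))
cw=read_camera("wrist");cv2.imwrite("pics/w3.png",cw["color"][...,::-1])
p=np.r_[T(HP,[0,-.2095,0])[0][:2],HP[2]]
f=lambda P:((proj("top",P)-[230,160])*3.3+1.2).round().tolist()
print("exp tray",f(T(p,np.array([[60,70,45],[60,-70,45],[-60,-70,45],[-60,70,45]])/1e3)))
print("exp flare tips/straight begin",f(T(HP,np.array([[95,-142,18],[65,-100,18],[-65,-100,18],[-95,-142,18]])/1e3)))
```

```text
5.275 [ 0.53808595 -0.24557405  0.08493909] [3.01946405 0.45071505 2.84312132] 0.14995550215454984
exp tray [[382.0, 219.0], [564.0, 243.0], [546.0, 400.0], [362.0, 375.0]]
exp flare tips/straight begin [[388.0, 181.0], [330.0, 211.0], [308.0, 377.0], [357.0, 423.0]]
```

View pics/t3.png

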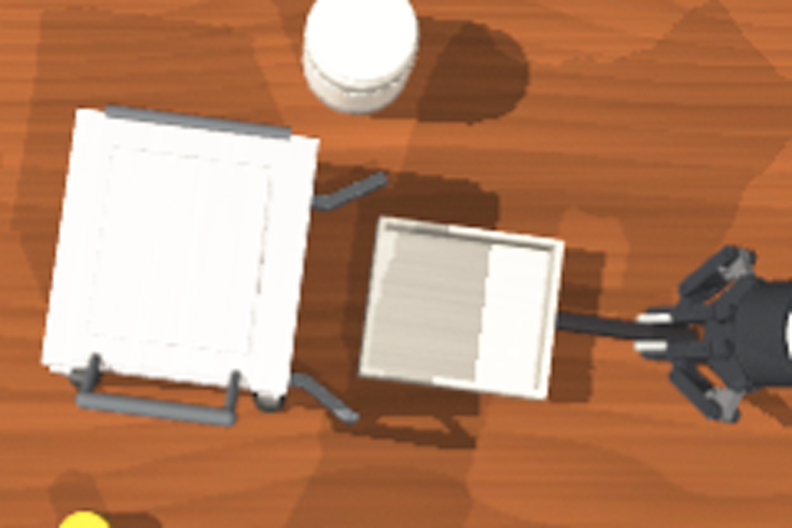

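View pics/w3.png

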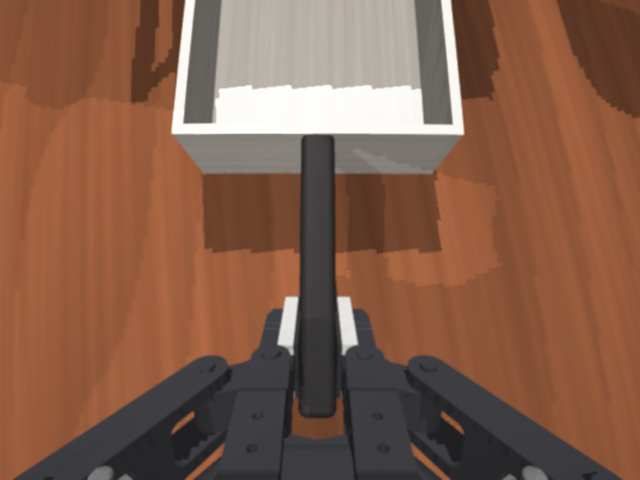

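Run:
```python
from h import *
from station import *
c=read_camera("top")["color"]
x0,y0,s=310,205,8
a=cv2.resize(np.ascontiguousarray(c[y0:y0+90,x0:x0+60,::-1]),None,fx=s*.8,fy=s*.8,interpolation=cv2.INTER_CUBIC); s=6.4
for hp,col in ((HP,(0,255,0)),):
  for sg in (1,-1):
    for th in (0,):
      P=proj("top",T(hp,np.array([[sg*.095,-.142,.018],[sg*.065,-.1,.018],[sg*.065,-.08,.018]])))
      cv2.polylines(a,[np.round((P-[x0,y0]+.5)*s).astype(int).reshape(-1,1,2)],False,col,1)
cv2.imwrite("pics/rail.png",a)
```

```text
(no output)
```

View pics/rail.png

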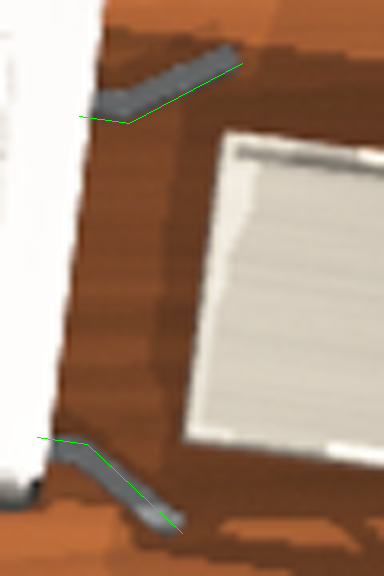

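Aligned: tray corners within ~2 zoomed px of expected, rails about 1.5 mm toward +x of the fit, so I shift the goal by 1 mm and push in.

Run:
```python
from h import *
from station import *
o=get_obs();Q=R.from_euler('z',HP[2])
for y in (.05,.1,.15,.2,.2095,.2115): print(y,units(o["eef_pos"]+Q.apply([.001,y,0]),rot(o["tool_rot"]),o))
```

```text
0.05 ([0.04, -1.73, 1.0], [0.0, 0.0, 0.0])
0.1 ([0.04, -3.46, 2.0], [0.0, 0.0, 0.0])
0.15 ([0.04, -5.19, 3.01], [0.0, 0.0, 0.0])
0.2 ([0.04, -6.92, 4.01], [0.0, 0.0, 0.0])
0.2095 ([0.04, -7.25, 4.2], [0.0, 0.0, 0.0])
0.2115 ([0.04, -7.32, 4.24], [0.0, 0.0, 0.0])
```

Call:
apply_moves:
  moves:
    - [[0.04,-0.6,0.35],[0,0,0],-1]
    - [[0.04,-1.2,0.7],[0,0,0],-1]
    - [[0.04,-1.73,1.0],[0,0,0],-1]
    - [[0.04,-2.3,1.33],[0,0,0],-1]
    - [[0.04,-2.9,1.68],[0,0,0],-1]
    - [[0.04,-3.46,2.0],[0,0,0],-1]
    - [[0.04,-3.46,2.0],[0,0,0],-1]

```text
t: 6.3
eef_pos: [0.5513, -0.1466, 0.085]
tool_rot: [-0.258, 0.964, -0.06, 0.017]
contact_force: [2.5, -0.1, 5.4]
gripper_width: 0.153
```

Call:
apply_moves:
  moves:
    - [[0,-0.6,0.35],[0,0,0],-1]
    - [[0,-1.2,0.7],[0,0,0],-1]
    - [[0,-1.73,1.0],[0,0,0],-1]
    - [[0,-2.3,1.33],[0,0,0],-1]
    - [[0,-2.8,1.62],[0,0,0],-1]
    - [[0,-3.2,1.85],[0,0,0],-1]
    - [[0,-3.2,1.85],[0,0,0],-1]

```text
t: 7.18
eef_pos: [0.563, -0.0556, 0.0849]
tool_rot: [-0.258, 0.964, -0.061, 0.018]
contact_force: [1.7, -2.3, 6.0]
gripper_width: 0.148
```

Call:
apply_moves:
  moves:
    - [[0,-0.18,0.1],[0,0,0],-1]
    - [[0,-0.35,0.2],[0,0,0],-1]
    - [[0,-0.45,0.26],[0,0,0],-1]
    - [[0,-0.55,0.32],[0,0,0],-1]
    - [[0,-0.6,0.35],[0,0,0],-1]
    - [[0,-0.6,0.35],[0,0,0],-1]

```text
t: 7.92
eef_pos: [0.5651, -0.0408, 0.0846]
tool_rot: [-0.257, 0.964, -0.062, 0.018]
contact_force: [-1.4, -8.3, 11.1]
gripper_width: 0.151
```

Call:
apply_moves:
  moves:
    - [[0,-0.035,0.02],[0,0,0],-1]
    - [[0,-0.07,0.04],[0,0,0],-1]
    - [[0,-0.07,0.04],[0,0,0],-1]

```text
t: 8.3
eef_pos: [0.5653, -0.039, 0.0846]
tool_rot: [-0.257, 0.964, -0.062, 0.018]
contact_force: [-0.7, -8.2, 10.9]
gripper_width: 0.151
```

Call:
apply_moves:
  moves:
    - [[0,-0.035,0.02],[0,0,0],-1]
    - [[0,-0.07,0.04],[0,0,0],-1]
    - [[0,-0.07,0.04],[0,0,0],-1]

```text
t: 8.68
eef_pos: [0.5654, -0.0384, 0.0846]
tool_rot: [-0.256, 0.964, -0.062, 0.018]
contact_force: [-3.1, -14.5, 15.5]
gripper_width: 0.151
```

Call:
apply_moves:
  moves:
    - [[0,-0.05,0.03],[0,0,0],-1]
    - [[0,-0.1,0.06],[0,0,0],-1]
    - [[0,-0.1,0.06],[0,0,0],-1]

```text
t: 9.05
eef_pos: [0.5656, -0.0382, 0.0846]
tool_rot: [-0.255, 0.965, -0.063, 0.018]
contact_force: [-7.5, -22.2, 22.9]
gripper_width: 0.149
```

Run:
```python
from h import *
from station import *
o=get_obs()
print(o["t"],o["eef_pos"],o["contact_force"],o["torque"])
for n,b in (("top",(200,180,440,340)),("side",(220,190,460,350))):
    a=np.ascontiguousarray(read_camera(n)["color"][...,::-1])
    s=3.3;a=cv2.resize(a[b[1]:b[3],b[0]:b[2]],None,fx=s,fy=s,interpolation=cv2.INTER_CUBIC)
    for l in ([[60,70,45],[60,-70,45],[-60,-70,45],[-60,70,45]],[[-7,-70,44],[-7,-180,44],[7,-180,44],[7,-70,44]],[[-65,-80,18],[-65,71,18],[65,71,18],[65,71,0],[-65,71,0],[-65,71,18]]):
        P=proj(n,T(HP,np.array(l)/1e3)); cv2.polylines(a,[np.round((P-b[:2]+.5)*s).astype(int).reshape(-1,1,2)],True,(0,255,0),1)
    cv2.imwrite(f"pics/home_{n}.png",a)
```

```text
9.05 [ 0.56558761 -0.03819791  0.08456171] [ -7.52433786 -22.23952301  22.8689862 ] [-1.71244103  1.16958124  0.72134277]
```

View pics/home_top.png

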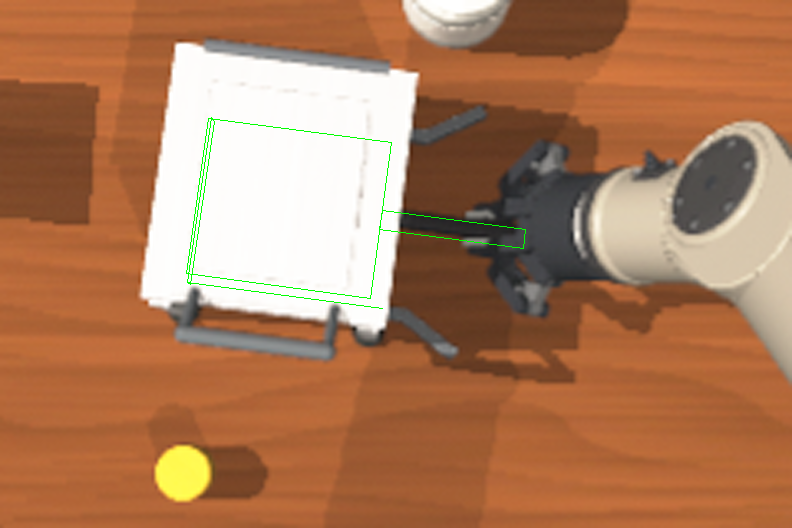

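View pics/home_side.png

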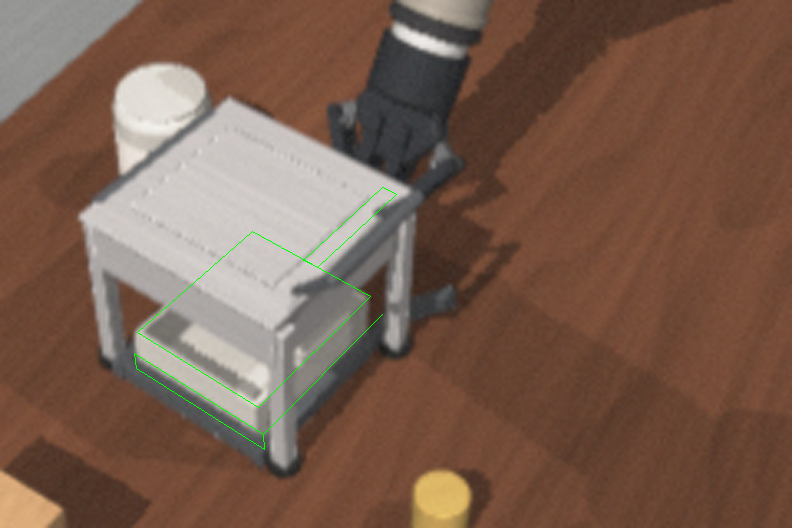

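Tray is home: it matches the predicted outline under the hopper, and the push stalls at about 24 N at the predicted place. Release and retreat.

Call:
apply_moves:
  moves:
    - [[0,0,0],[0,0,0],1]
    - [[0,0,0],[0,0,0],1]
    - [[0,0,0],[0,0,0],1]
    - [[0,0,0],[0,0,0],1]
    - [[0,0,-1],[0,0,0],1]
    - [[0,0,-2.5],[0,0,0],1]
    - [[0,0,-4],[0,0,0],1]
    - [[0,0,-4],[0,0,0],1]

```text
t: 10.15
eef_pos: [0.5603, -0.0823, 0.1729]
tool_rot: [-0.258, 0.964, -0.061, 0.019]
contact_force: [-0.3, 0.0, -0.4]
gripper_width: 1.005
```

Run:
```python
from h import *
from station import *
o=get_obs(); print(o["t"],o["eef_pos"],o["q"],o["contact_force"],o["gripper_width"])
Rt=toolR(HP[2],0); h=T(HP,[-.11,0,.196])[0]
up=o["eef_pos"]+[0,-.03,.25]
print("up",up,units(up,Rt,o)); 
p=tcp_for(h,Rt)+[0,0,.08]; m=(up+p)/2; m[2]=.4
print("mid",units(m,Rt,o),"pre",p,units(p,Rt,o))
```

```text
10.15 [ 0.56034914 -0.08230929  0.17290694] [ 0.65567768  0.58568233 -0.52167021  1.88287053 -0.34014212  0.80317019
  0.32241885] [-0.31691901  0.0183109  -0.39648799] 1.0053043243012874
up [ 0.56034914 -0.11230929  0.42290694] ([0.21, -3.96, -9.26], [-3.0, -0.03, -0.0])
mid ([-2.13, -7.91, -5.94], [-3.0, -0.03, -0.0]) pre [0.47727618 0.15465609 0.33      ] ([-4.48, -10.93, -0.98], [-3.0, -0.03, -0.0])
```

Call:
apply_moves:
  moves:
    - [[0,-1.2,-2.3],[0,0,0],1]
    - [[0.1,-2.5,-4.6],[-0.6,0,0],1]
    - [[0.2,-3.7,-6.9],[-1.3,0,0],1]
    - [[0.2,-4.0,-8.8],[-2,0,0],1]
    - [[-0.5,-5.2,-8.3],[-2.6,0,0],1]
    - [[-1.3,-6.5,-7.2],[-3,-0.03,0],1]
    - [[-2.1,-7.9,-5.9],[-3,-0.03,0],1]
    - [[-3.0,-8.9,-4.5],[-3,-0.03,0],1]
    - [[-3.8,-9.9,-2.8],[-3,-0.03,0],1]
    - [[-4.48,-10.93,-0.98],[-3,-0.03,0],1]
    - [[-4.48,-10.93,-0.98],[-3,-0.03,0],1]
    - [[-4.48,-10.93,-0.98],[-3,-0.03,0],1]

```text
t: 11.65
eef_pos: [0.4757, 0.156, 0.3282]
tool_rot: [-0.0, 0.998, -0.062, -0.003]
contact_force: [1.0, -1.4, -0.0]
gripper_width: 1.003
```

Run:
```python
from h import *
from station import *
o=get_obs();c=read_camera("wrist");a=np.ascontiguousarray(c["color"][...,::-1]);H=c["hand_eye"]
print(o["t"],o["eef_pos"],o["q"])
def pw(P):
    q=rot(o["tool_rot"]).inv().apply(np.atleast_2d(P)-o["eef_pos"]); q=(q-H[:3,3])@H[:3,:3]
    return projc(q,377.977,(317.2427,239.7557),-.0539)
for l in ([[-110,-48,196],[-110,48,196]],[[-89,-84,164],[-89,84,164],[89,84,164],[89,-84,164]]):
    P=pw(T(HP,np.array(l)/1e3));print(P.round(1).tolist());cv2.polylines(a,[P.round().astype(int).reshape(-1,1,2)],True,(0,255,0),1)
cv2.imwrite("pics/w4.png",a)
Rt=toolR(HP[2],0);print(units(tcp_for(T(HP,[-.11,0,.196]),Rt),Rt,o))
```

```text
11.65 [0.47568183 0.15602135 0.32816975] [ 0.08464459  0.21878428 -0.59947038  1.90068919  0.13622962  1.06752657
 -0.69343374]
[[322.2, 334.7], [323.6, 181.2]]
[[350.0, 352.8], [358.8, 111.9], [644.3, 118.6], [584.5, 350.9]]
([0.09, 0.05, 3.13], [-0.0, 0.03, 0.02])
```

View pics/w4.png

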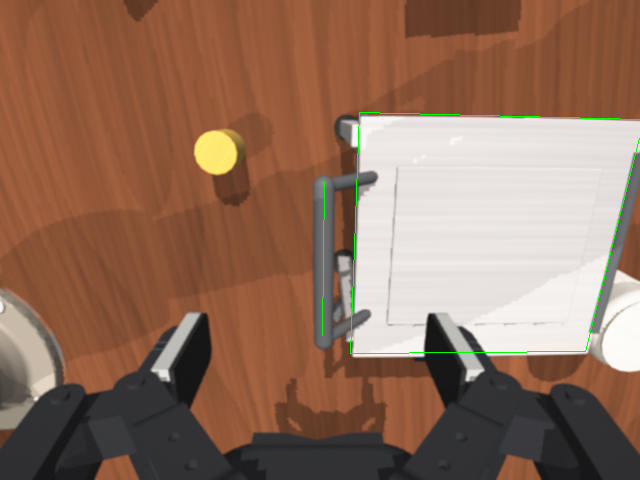

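Call:
apply_moves:
  moves:
    - [[0.09,0.05,1.2],[0,0.03,0.02],1]
    - [[0.09,0.05,2.3],[0,0.03,0.02],1]
    - [[0.09,0.05,3.0],[0,0.03,0.02],1]
    - [[0.09,0.05,3.13],[0,0.03,0.02],0]
    - [[0.09,0.05,3.13],[0,0.03,0.02],-1]
    - [[0.09,0.05,3.13],[0,0.03,0.02],-1]
    - [[0.09,0.05,3.13],[0,0.03,0.02],-1]
    - [[0.09,0.05,3.13],[0,0.03,0.02],-1]
    - [[0.09,0.05,3.13],[0,0.03,0.02],-1]
    - [[0.09,0.05,3.13],[0,0.03,0.02],-1]
  force: 80

```text
t: 12.95
eef_pos: [0.4781, 0.1548, 0.2515]
tool_rot: [-0.001, 0.998, -0.064, 0.001]
contact_force: [-1.3, -0.5, 5.6]
gripper_width: 0.111
```

Run:
```python
from h import *
from station import *
o=get_obs();c=read_camera("wrist");a=np.ascontiguousarray(c["color"][...,::-1])
cv2.imwrite("pics/w5.png",a)
print(o["t"],o["eef_pos"],o["contact_force"],o["gripper_width"])
Q=R.from_euler('z',HP[2])
for d in range(5,51,5):
    th=np.radians(d);b=lambda t:np.array([-.2*np.cos(t)+.036*np.sin(t),0,.2*np.sin(t)+.036*np.cos(t)])
    print(d,units(o["eef_pos"]+Q.apply(b(th)-b(0)),rot(o["tool_rot"]),o)[0])
```

```text
12.95 [0.47813527 0.15478665 0.25149274] [-1.34018219 -0.45489921  5.6072372 ] 0.11086514717070055
5 [0.16, -0.0, -0.69]
10 [0.38, -0.0, -1.37]
15 [0.65, -0.0, -2.02]
20 [0.98, -0.01, -2.65]
25 [1.37, -0.01, -3.24]
30 [1.8, -0.01, -3.8]
35 [2.28, -0.01, -4.32]
40 [2.81, -0.01, -4.8]
45 [3.37, -0.01, -5.23]
50 [3.97, -0.01, -5.6]
```

View pics/w5.png

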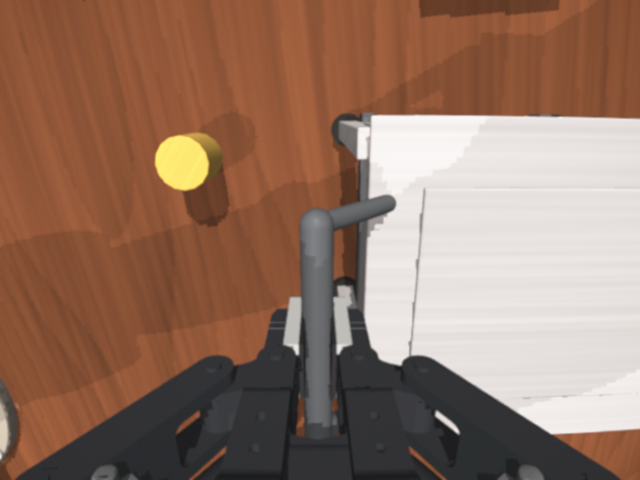

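Bar is between the pads (317,330). Lift along the arc.

Call:
apply_moves:
  moves:
    - [[0.07,0,-0.35],[0,0,0],-1]
    - [[0.16,0,-0.69],[0,0,0],-1]
    - [[0.26,0,-1.03],[0,0,0],-1]
    - [[0.38,0,-1.37],[0,0,0],-1]
    - [[0.51,0,-1.7],[0,0,0],-1]
    - [[0.65,0,-2.02],[0,0,0],-1]
    - [[0.81,0,-2.34],[0,0,0],-1]
    - [[0.98,0,-2.65],[0,0,0],-1]
    - [[0.98,0,-2.65],[0,0,0],-1]

```text
t: 14.12
eef_pos: [0.5014, 0.1519, 0.3176]
tool_rot: [-0.0, 0.998, -0.064, -0.0]
contact_force: [-3.4, 3.9, -1.3]
gripper_width: 0.106
```

```bash
cat >> h.py <<'E'
def bar(t): return np.array([.09-.2*np.cos(t)+.036*np.sin(t),0,.16+.2*np.sin(t)+.036*np.cos(t)])
def ov(n,th,name,b,s):
    from station import read_camera
    c=read_camera(n)["color"]
    a=cv2.resize(np.ascontiguousarray(c[...,::-1])[b[1]:b[3],b[0]:b[2]],None,fx=s,fy=s,interpolation=cv2.INTER_CUBIC)
    for d,col in zip(th,((0,255,0),(0,0,255),(255,0,0))):
        t=np.radians(d)
        def L(u,y,nn): return [.09-u*np.cos(t)+nn*np.sin(t),y,.16+u*np.sin(t)+nn*np.cos(t)]
        for l in ([L(.001,.084,.004),L(.179,.084,.004),L(.179,-.084,.004),L(.001,-.084,.004)],[L(.2,-.048,.036),L(.2,.048,.036)]):
            cv2.polylines(a,[np.round((proj(n,T(HP,l))-b[:2]+.5)*s).astype(int).reshape(-1,1,2)],True,col,1)
    cv2.imwrite(name,a)
E
python3 - <<'E'
from h import *
from station import *
o=get_obs()
print(o["t"],o["eef_pos"],o["contact_force"],o["torque"],o["gripper_width"])
g=o["eef_pos"]+rot(o["tool_rot"]).apply([0,0,.054]); q=R.from_euler('z',-HP[2]).apply(g-[HP[0],HP[1],0]);print(q, np.degrees(np.arctan2(q[2]-.16,.09-q[0])-np.arctan2(.036,.2)), np.hypot(q[2]-.16,.09-q[0]))
ov("side",[20],"pics/s6.png",(220,130,440,300),3.6)
E
```

```text
14.125 [0.50143183 0.15187565 0.31761784] [-3.427882    3.90398841 -1.30266108] [0.89185466 1.02021749 0.04459677] 0.10590110888222899
[-0.0856995   0.00033485  0.26361787] 20.325783969720906 0.2039778827368474
```

View pics/s6.png

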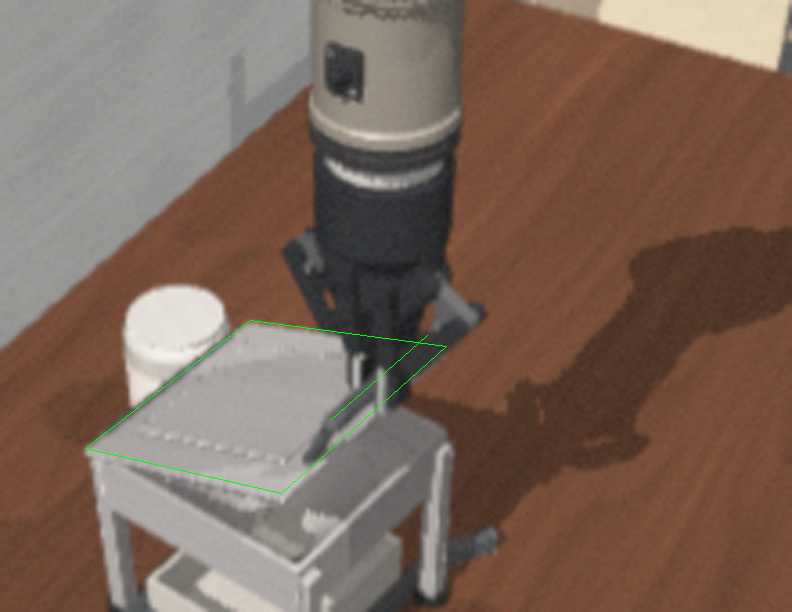

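Call:
apply_moves:
  moves:
    - [[0.19,0,-0.3],[0,0,0],-1]
    - [[0.39,0,-0.59],[0,0,0],-1]
    - [[0.6,0,-0.87],[0,0,0],-1]
    - [[0.82,0,-1.15],[0,0,0],-1]
    - [[1.06,0,-1.42],[0,0,0],-1]
    - [[1.3,0,-1.67],[0,0,0],-1]
    - [[1.56,0,-1.92],[0,0,0],-1]
    - [[1.83,0,-2.15],[0,0,0],-1]
    - [[2.1,0,-2.37],[0,0,0],-1]
    - [[2.39,0,-2.58],[0,0,0],-1]
    - [[2.39,0,-2.58],[0,0,0],-1]
    - [[2.39,0,-2.58],[0,0,0],-1]

```text
t: 15.68
eef_pos: [0.5583, 0.145, 0.3835]
tool_rot: [-0.0, 0.998, -0.063, -0.002]
contact_force: [-14.0, 2.0, 12.9]
gripper_width: 0.104
```

Run:
```python
from h import *
from station import *
o=get_obs()
print(o["t"],o["eef_pos"],o["contact_force"],o["torque"],o["gripper_width"],o["joint_vel"].round(3))
g=o["eef_pos"]+rot(o["tool_rot"]).apply([0,0,.054]); q=R.from_euler('z',-HP[2]).apply(g-[HP[0],HP[1],0]);print(q, np.degrees(np.arctan2(q[2]-.16,.09-q[0])-np.arctan2(.036,.2)), np.hypot(q[2]-.16,.09-q[0]))
ov("side",[45,42],"pics/s7.png",(220,100,440,300),3)
ov("top",[45,42],"pics/t7.png",(220,140,420,300),3.6)
```

```text
15.675 [0.55832597 0.14502021 0.38346548] [-13.97155244   2.04546704  12.93322221] [0.46702072 3.72770109 0.08776198] 0.10447195130136133 [ 0.002 -0.     0.     0.002 -0.001 -0.001 -0.002]
[-0.02860512  0.00064096  0.32946594] 44.80878002601701 0.20684747482459068
```

View pics/s7.png

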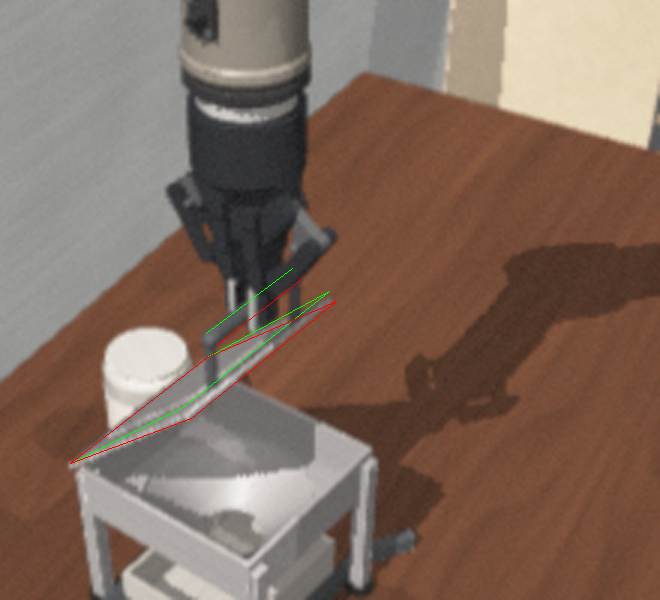

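View pics/t7.png

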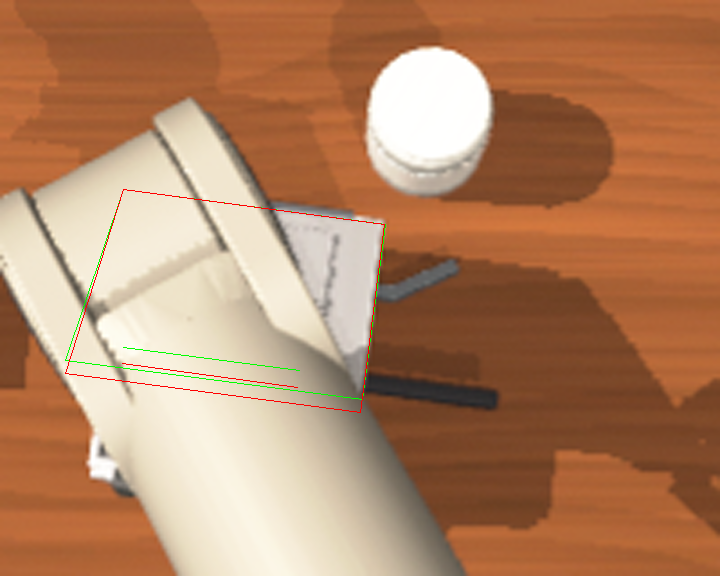

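Run:
```python
from h import *
from station import *
ov("side",[45],"pics/s8.png",(235,180,345,262),7)
ov("side",[],"pics/s8b.png",(235,180,345,262),7)
cv2.imwrite("pics/w8.png",read_camera("wrist")["color"][...,::-1])
```

```text
(no output)
```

View pics/s8.png

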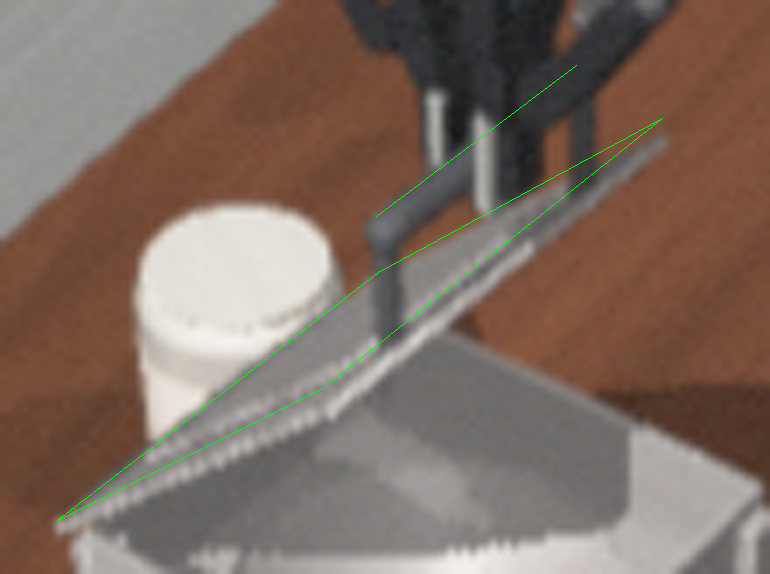

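View pics/s8b.png

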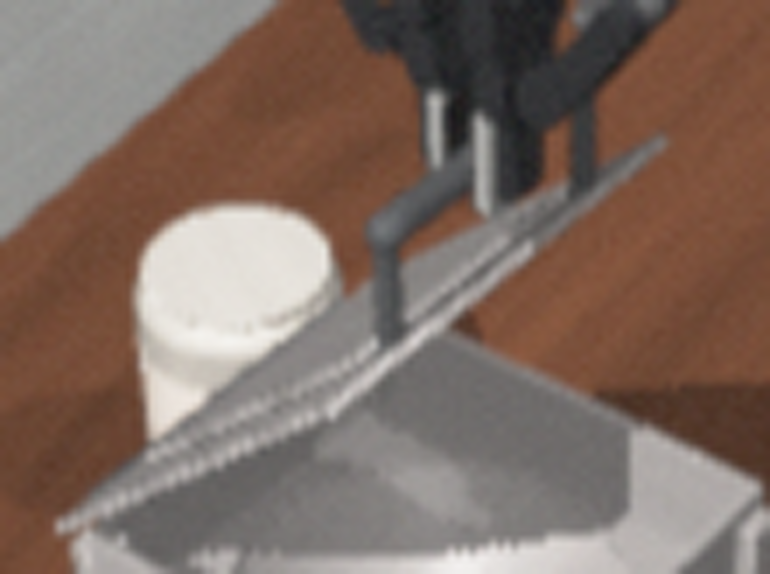

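View pics/w8.png

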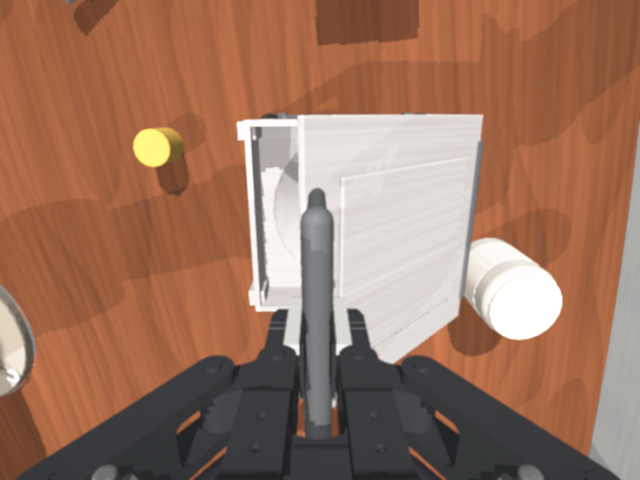

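Run:
```python
from h import *
from station import *
o=get_obs();c=read_camera("wrist");H=c["hand_eye"]
def pw(P):
    q=rot(o["tool_rot"]).inv().apply(np.atleast_2d(P)-o["eef_pos"]); q=(q-H[:3,3])@H[:3,:3]
    return projc(q,377.977,(317.2427,239.7557),-.0539)
def L(t,u,y,nn): return T(HP,[.09-u*np.cos(t)+nn*np.sin(t),y,.16+u*np.sin(t)+nn*np.cos(t)])
z=lambda x,y:np.array([x,y])/7+[235,180]-.5
for d in (41,42,43,44,45,46,47):
    t=np.radians(d)
    print(d,"near",(proj("side",L(t,.179,.084,.004))[0]-z(329,402)).round(1),"far",(proj("side",L(t,.179,-.084,.004))[0]-z(664,135)).round(1),"bar",(proj("side",L(t,.2,.048,.036))[0]-z(384,232)).round(1),
     "w near",pw(L(t,.179,.084,.004)).round(1)[0],"hinge",pw(L(t,.001,.084,.004)).round(1)[0],"bar end",pw(L(t,.2,.048,.036)).round(1)[0])
a=cv2.imread("pics/w8.png")[90:290,230:500];cv2.imwrite("pics/w8z.png",cv2.resize(a,None,fx=2.9,fy=2.9,interpolation=cv2.INTER_CUBIC))
```

```text
41 near [2.4 3.1] far [2.7 2.2] bar [3.3 3.1] w near [288.1 110. ] hinge [482.  112.4] bar end [296.3 210.9]
42 near [1.5 1.9] far [2.  1.1] bar [2.2 1.8] w near [292.6 110. ] hinge [482.1 112.4] bar end [303.5 212.4]
43 near [0.7 0.6] far [ 1.2 -0.1] bar [1.1 0.4] w near [297.3 109.9] hinge [482.2 112.4] bar end [311.1 213.9]
44 near [-0.2 -0.6] far [ 0.5 -1.2] bar [-0.1 -0.9] w near [302.2 109.9] hinge [482.2 112.4] bar end [319.  215.5]
45 near [-1.1 -1.9] far [-0.3 -2.4] bar [-1.2 -2.3] w near [307.4 109.9] hinge [482.3 112.4] bar end [327.3 217. ]
46 near [-2.  -3.1] far [-1.1 -3.5] bar [-2.3 -3.6] w near [312.8 109.8] hinge [482.4 112.4] bar end [335.9 218.5]
47 near [-2.9 -4.4] far [-1.9 -4.6] bar [-3.5 -4.9] w near [318.4 109.8] hinge [482.4 112.4] bar end [344.8 220.1]
```

View pics/w8z.png

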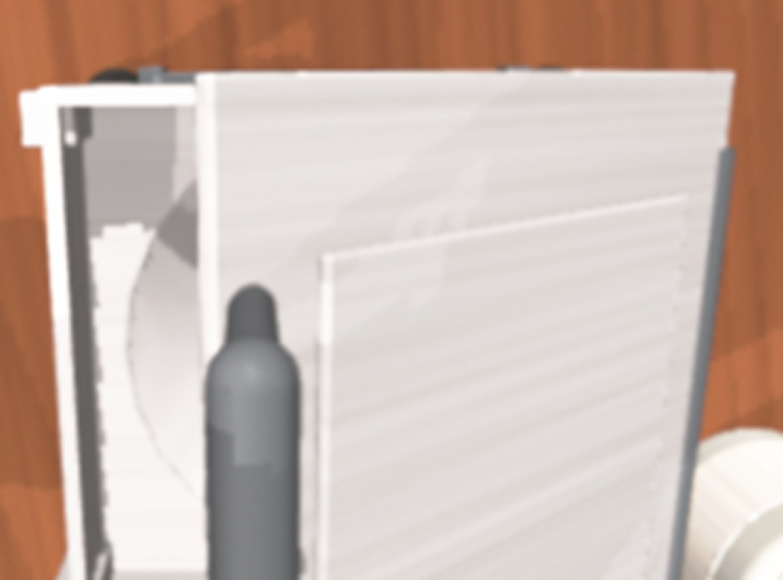

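Side and wrist views both give about 43.8°, slightly under. Small correction of about 1.2°, easing the radial load.

Call:
apply_moves:
  moves:
    - [[0.05,0,-0.08],[0,0,0],-1]
    - [[0.1,0,-0.15],[0,0,0],-1]
    - [[0.1,0,-0.15],[0,0,0],-1]
    - [[0.1,0,-0.15],[0,0,0],-1]

```text
t: 16.48
eef_pos: [0.5626, 0.1444, 0.3873]
tool_rot: [-0.001, 0.998, -0.063, 0.0]
contact_force: [-8.2, 2.3, 8.1]
gripper_width: 0.103
```

Run:
```python
from h import *
from station import *
o=get_obs();print(o["t"],o["eef_pos"],o["contact_force"],o["torque"])
c=read_camera("wrist");H=c["hand_eye"]
def pw(P):
    q=rot(o["tool_rot"]).inv().apply(np.atleast_2d(P)-o["eef_pos"]); q=(q-H[:3,3])@H[:3,:3]
    return projc(q,377.977,(317.2427,239.7557),-.0539)
def L(t,u,y,nn): return T(HP,[.09-u*np.cos(t)+nn*np.sin(t),y,.16+u*np.sin(t)+nn*np.cos(t)])
for d in (43,44,45,46,47):
    t=np.radians(d); print(d,"w near",pw(L(t,.179,.084,.004)).round(1)[0],"bar end",pw(L(t,.2,.048,.036)).round(1)[0],"hinge",pw(L(t,.001,.084,.004)).round(1)[0])
a=c["color"][90:290,230:500,::-1];cv2.imwrite("pics/w9z.png",cv2.resize(a,None,fx=2.9,fy=2.9,interpolation=cv2.INTER_CUBIC))
ov("side",[45],"pics/s9.png",(235,180,345,262),7)
```

```text
16.475 [0.56257218 0.14441707 0.38730997] [-8.23503088  2.25749921  8.08465477] [0.59255557 1.79476792 0.01840102]
43 w near [286.7 110.2] bar end [298.7 211.3] hinge [472.6 112.6]
44 w near [291.4 110.2] bar end [306.3 212.7] hinge [472.7 112.6]
45 w near [296.3 110.1] bar end [314.2 214.1] hinge [472.8 112.6]
46 w near [301.5 110.1] bar end [322.4 215.6] hinge [472.8 112.6]
47 w near [306.8 110. ] bar end [330.9 217. ] hinge [472.9 112.6]
```

View pics/w9z.png

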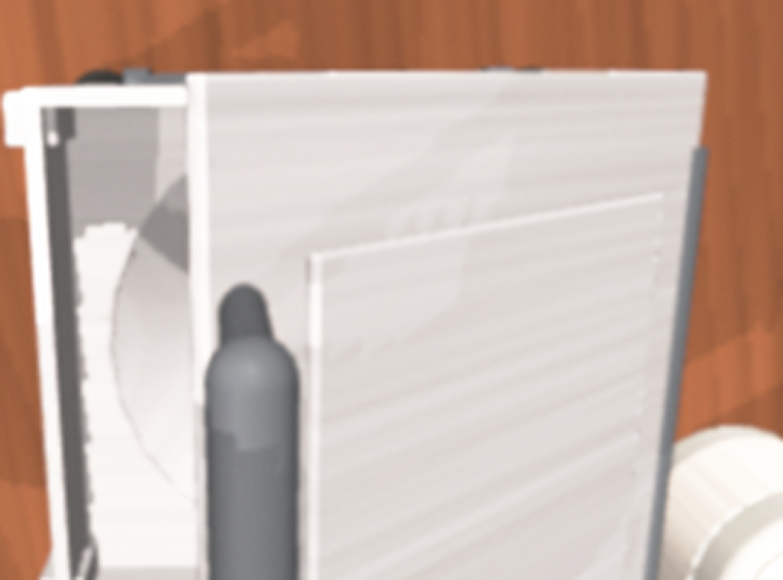

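View pics/s9.png

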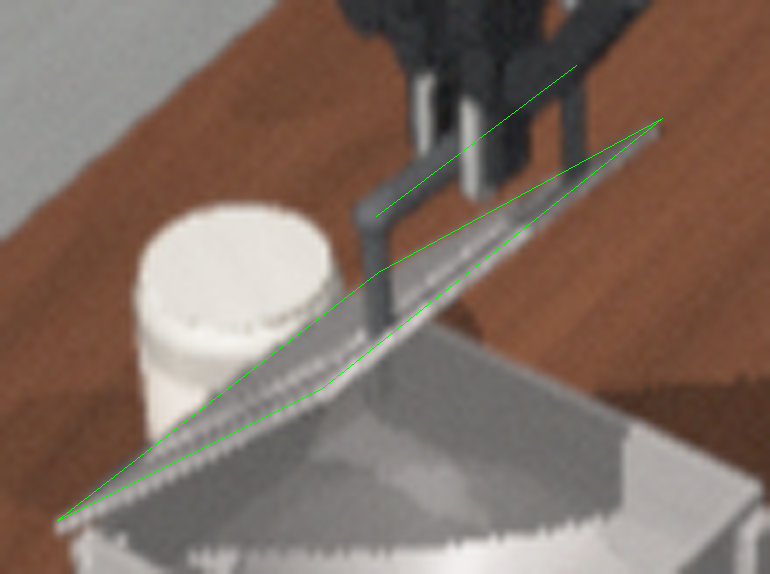

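Run:
```python
from h import *
from station import *
o=get_obs();print(o["t"],np.abs(o["joint_vel"]).max(),o["contact_force"],o["gripper_width"])
print("handle tip exp",proj("top",T(HP,[0,-.18,.044])),"seen",np.array([497,397])/3.6+[220,140]-.5)
b=(220,230,380,350);s=5
a=cv2.resize(np.ascontiguousarray(read_camera("side")["color"][...,::-1])[b[1]:b[3],b[0]:b[2]],None,fx=s,fy=s,interpolation=cv2.INTER_CUBIC)
for l in ([[60,70,45],[60,-70,45],[-60,-70,45],[-60,70,45]],[[-65,71,18],[65,71,18]]):
    P=proj("side",T(HP,np.array(l)/1e3)); cv2.polylines(a,[np.round((P-b[:2]+.5)*s).astype(int).reshape(-1,1,2)],True,(0,255,0),1)
cv2.imwrite("pics/s10.png",a)
```

```text
16.575 0.0007396187206260237 [-7.55389188  3.26195611  7.63214431] 0.10486258917647348
handle tip exp [[358.32424899 251.76395184]] seen [357.55555556 249.77777778]
```

View pics/s10.png

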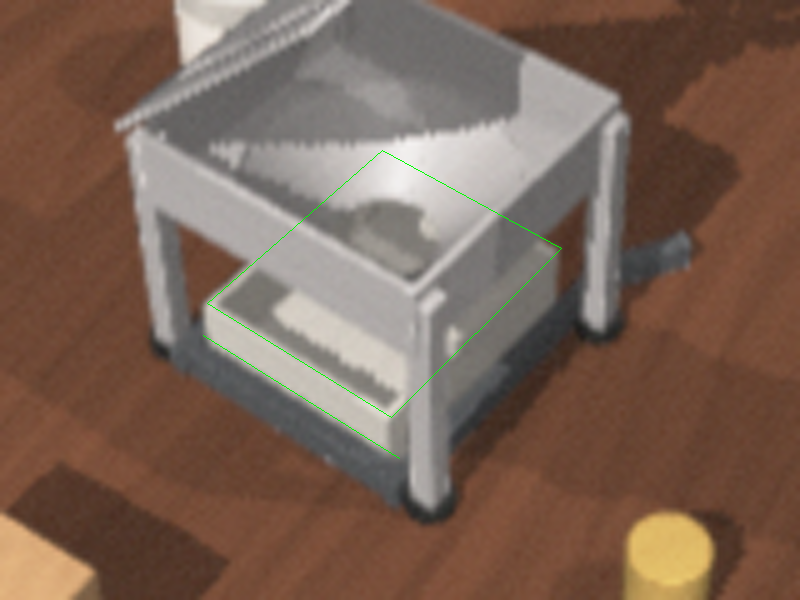

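Tray is still home against the bar with its front edge at (205,305) to (395,415), as predicted. The lid is held and the arm is still, so I'm handing in.

```bash
python3 -c "
from station import *
print(hand_in()); print(get_obs()['t'])"
```

```text
the job is handed in; nothing more can be done
None
the job is handed in; nothing more can be done
```

The tray is home under the hopper and the lid is being held half open. I handed in at about 16.6 s of the 51 s allowed.

- **Tray:** I gripped it by its handle, lined it up with the rails and pushed it in, handle outwards. The push stalled against the stop bar at about 24 N, at the place I had predicted. In pictures taken after I let go, the tray and its handle tip are within about 2 pixels (roughly 5 mm) of where they should be.
- **Lid:** After that I gripped the bar handle and raised the lid along its arc, then corrected by about 1.2°. The arm was standing still at hand-in and gripping with 80 N.
- **Lid angle:** The last measurements differ a little. The side camera gives about 45°, the wrist camera 45.3° to 45.9°, so the angle is about 45° to within 1°.
- **Small disagreements:** In the top view the rails sat about 1.5 mm off my hopper fit. I shifted the push by 1 mm for that, well inside the 5 mm play. About 11 N of sideways load remained on the lid handle at the end.
- **Bystanders:** The arm and gripper did not come near the tin, weight, carton or scoop. I did not re-measure their positions at the end.

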